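# Change the dough roller's speed through the H-gate

### The arm

A 6-joint arm with a two-finger parallel gripper is mounted at the origin on the work surface. World frame = base frame: x ahead of the robot, y to its left, z up, the work surface at z = 0. Lengths are in m, angles in rad, forces in N, time in s.
With the tool pointing down it reaches from about 0.275 to 0.875 m from the base axis. Payload 12.5 kg.
Tool frame: the origin (TCP) lies at the very end of the fingers, on their centre line; the grasp point (between the pads) lies 19 mm behind it; z points along the fingers, y is the line along which they close (so a half turn about z gives the same grasp; the last joint's range is limited). The gripper opens to 85 mm and grips with 20 to 120 N. Pads are 22 mm wide; open, the fingers measure 114 mm over their backs; the gripper's body (76 mm by 85 mm) begins 54 mm behind the grasp point. The pads swing forward as they close: fully open they stand 13 mm farther back than shut.
Start: joints at [-1.333, 0.351, 1.652, -0, 1.139, -0.085], TCP at [0.174, -0.522, 0.231] pointing down, gripper open.
Joint ranges: [-2.75, 2.75], [-0.79, 2.1], [0.01, 2.65], [-1.57, 4.71], [0.07, 3.14], [-2.87, 2.87]. Speed limits (rad/s): [2.22, 2.22, 2.79, 3.14, 3.14, 3.14].

### API

Orientations are given as a 3x3 rotation matrix whose columns are the frame's x, y, z axes.
In Python, from bench import manip gives the robot as it stands. Calls block until the motion is done:
- manip.move_ptp(position, orientation): joint-space move of the TCP to a pose.
- manip.move_l(position, attitude=None, max_speed=0.15): straight line of the TCP; attitude=None keeps the orientation; max_speed is the mean speed in m/s.
- manip.move_j(angles): joint-space move.
- manip.set_gripper(opening, effort=None): opening from 0.0 (shut) to 1.0 (fully open); effort is the grip in N (None keeps the last); returns when the fingers have stopped.
- manip.dwell(seconds).
- manip.inverse_kinematics(position, orientation): joint angles nearest the present ones, or None.
- manip.grab_frame(name): name is "side" or "top"; returns (picture, depth): 400x640x3 uint8, red, green, blue; 400x640 float32, m along the optical axis (not along the pixel's ray), 0 where there is no reading.
- manip.get_calibration(name): a dict with "camera_matrix" (3x3 intrinsics, pixels), "R" (3x3) and "t" (3): a world point X has camera coordinates R X + t. Camera axes: x right, y down, z forward; pixel columns grow to the right and rows downward; lengths in m; the calibration is good to about 2 mm. A picture is of the moment at which its call begins. get_calibration takes no time and is no camera call.
A pose or a line that the arm cannot do raises manip.Unreachable and nothing moves.
- manip.sign_off(): hands the job in; it is judged then, once.
Trained networks look in the newest picture that a camera, given by its name, has taken for a name from the list of things; names that differ only in an ending like _2 or _b are one class to them, and where a whole thing is asked for, a point or a joint stands for the part that bears it (a point fixed in the world has none). Each returns a list of dicts, best first, with "confidence" (0 to 1); they miss things now and then, are a little off and sometimes report something else, mostly with a low value. They report only what shows in the picture. A call takes as long as a camera call.
- manip.look_for(camera, name): "at" ([x, y, z] in m, in world coordinates, good to about 4 mm: the middle of the surface that is visible of it).
Readings, each from a call of its own:
- manip.current_time(): time.
- manip.current_qpos(): joint angles.
- manip.current_joint_vel(): joint speeds.
- manip.current_joint_torque(): joint torques, N m.
- manip.current_ee_pos(): TCP position.
- manip.current_tcp_rot(): TCP orientation.
- manip.current_force(): force on the tool from outside, world axes, zero at the start.
- manip.current_ft_torque(): the same for the moment, N m.
- manip.current_grip_width(): opening from 0.0 (shut) to 1.0 (fully open).
- manip.current_grip_force(): force on a finger pad.
Only numpy, scipy, OpenCV 4.12 (cv2) and the standard library are available. Lean on these libraries where they do the work, as an engineer would, in place of code of your own. Each camera call takes 0.05 s, during which the arm holds its last target. There are 200 camera calls.

### The job

Change the dough roller over to the green dough's speed: push its red-knobbed lever through the H-shaped gate and fully home into the slot that the green magnet marks. Push the lever from outside with the fingertips, never taking it between the fingers and never forcing it, leave the things standing round about where they are, and finish with the hand clear of the lever.

Things in the scene. Friction and masses are not known exactly. Their poses are not given: they have to be found in the camera images.
- roller: Bench dough roller, bolted down: green gearbox with the lever on top, motor on its right, two 330 mm steel rolls on its left. Origin: on the table, straight below the lever's pivot. x points away from the operator's (switch box) side, y left along the rolls, z up. Cover 280 (x) x 210 (y) mm, top at z = 152 mm. Roll frames (from y = +107 mm) 221 mm high, motor (to y = -240 mm) 153 mm.
- gate (a point): Centre of the aluminium gate plate (136 x 104 mm), on its top, 180 mm above the roller's origin, axes as the roller's. The H: two 16 mm wide, 62 mm long lanes along x, at y = +15 mm (left) and -15 mm (right), joined at x = 0 by a 19 mm wide cross lane. Four slots: far (+x) and near (-x) end of each lane. Round-tipped tongues let the lever change lanes only in the middle.
- selector: The speed lever: a straight 12 mm steel rod with a red ball knob of 36 mm diameter, standing up through the gate. Origin at its pivot, 85 mm above the table; its z axis runs up the rod, the knob's centre is at z = 190 mm. Upright (both lever joints 0) its axes are parallel to the roller's. It cannot be pulled out.
- knob (a point): Centre of the red 36 mm ball knob, 275 mm above the table when the lever is upright, down to 267 mm in a slot. It travels about 45 mm to either side of the middle along the roller's x and 31 mm to either side along its y.
- lever_fore (a joint): Lever's fore-and-aft angle, rad: 0 neutral (in the cross lane), +0.24 fully home in a far slot (roller's +x), -0.24 in a near slot. No spring: friction holds it wherever it is left, and about 5 N at the knob moves it. It changes lanes only within about 0.04 of neutral.
- lever_side (a joint): The lever's sideways angle, rad: +0.165 in the left lane (towards the roller's +y), -0.165 in the right lane. No spring: it stays where it is left, and about 3 N at the knob moves it. At the start the lever is in the left lane, anywhere between the far and the near slot.
- green_magnet: Round green magnet, 24 mm across and 5 mm thick, lying fixed on the gate plate just beyond the end of the slot that it marks: at the roller's x = +50 or -50 mm, y = -24 mm; always one of the two right-hand slots. Origin: centre of its underside.
- pink_magnet: The same magnet in pink, beyond the end of the other right-hand slot: marks the speed for another dough, not wanted now.
- shaker: Steel flour shaker, 58 mm across and 80 mm high, standing loose on the gearbox cover at the near right of the gate; its top is 232 mm above the table. Origin: centre of its base. To be left alone.
- brush: Short wooden flour brush, 140 mm long, lying loose on the roller's infeed table (surface 140 mm above the work table). Origin: on its underside, 46 mm from the bristle tips, the handle towards its +x. To be left alone.
- bowl: Steel bowl, 116 mm across and 52 mm high, standing loose on the roller's outfeed table (surface 140 mm above the work table). Origin: centre of its base. To be left alone.
- jar: Jar of roasted soya flour with a white lid, 72 mm across and 95 mm high, standing on the work table to the right of the gearbox, beyond the motor. Origin: centre of its base. To be left alone.

How it is judged:
At the end, for the whole second after the job is handed in: The lever rests fully home in the right-hand slot beside the green magnet: lever_fore within 0.035 rad of its end (beyond 0.205 rad towards the green magnet), lever_side below -0.12 rad, at rest (((x of green_magnet in the frame of roller above 0 m and value of joint lever_fore above 0.205 rad) or (x of green_magnet in the frame of roller below 0 m and value of joint lever_fore below -0.205 rad)) and value of joint lever_side below -0.12 rad and velocity of joint lever_fore between -0.05 and 0.05 rad/s); the robot touches nothing.
It fails at once if the lever is taken between the fingers (x of the grasp point in the frame of selector between -0.008 and 0.008 m and y of the grasp point in the frame of selector between -0.008 and 0.008 m and z of the grasp point in the frame of selector below 0.212 m and contact force between the fingers and selector above 0.5 N).
It fails at once if the lever is forced: pushed by the fingers with more than 45 N (contact force between the fingers and selector above 45 N).
It fails at once if the shaker, brush, bowl or jar is moved more than 20 mm or lifted (distance of any of shaker, brush, bowl, jar from where it was at the start of the episode above 0.02 m).
It also fails if it takes over 58 s, if anything falls off the work surface, if the arm or the gripper's body presses on something with over 40 N, if the wrist force passes 120 N, or if a joint passes its speed limit or range.

## Working session

There is one attempt and no reset: what is moved stays moved. The work goes in short steps, each a Python script; the robot and the scene stay as the last script left them, time stands still between calls to the robot, and variables do not carry over. Pictures are saved under pics/ and viewed, at most 10 in all, crops included, and the job is handed in when it is done.

```bash
mkdir -p pics; ls
cat > h.py <<'E'
import numpy as np, cv2
from bench import manip as m
def snap(c,fn):
    p,d=m.grab_frame(c); cv2.imwrite('pics/'+fn,p[:,:,::-1]); return p,d
def proj(c,X):
    k=m.get_calibration(c); q=k["R"]@np.array(X)+k["t"]; q=k["camera_matrix"]@q; return q[:2]/q[2]
E
python3 - <<'E'
from h import *
for c in("top","side"):
    snap(c,c+"0.png")
    k=m.get_calibration(c);print(c,(-k["R"].T@k["t"]).round(3),k["R"].round(2).tolist())
    for n in["roller","gate","selector","knob","green_magnet","pink_magnet","shaker","brush","bowl","jar"]:
        try:print(n,[(np.round(r["at"],3).tolist(),round(r["confidence"],2),proj(c,r["at"]).round().tolist()) for r in m.look_for(c,n)][:3])
        except Exception as e:print(n,e)
print(m.current_time(),m.current_tcp_rot().round(2).tolist())
E
```

```text
pics
top [0.545 0.061 1.095] [[-0.01, -1.0, -0.03], [-1.0, 0.01, -0.05], [0.05, 0.03, -1.0]]
roller [([0.52, -0.012, 0.287], 0.74, [365.0, 234.0]), ([0.54, 0.153, 0.134], 0.62, [286.0, 224.0])]
gate [([0.63, -0.249, 0.101], 0.3, [459.0, 183.0])]
selector [([0.52, -0.012, 0.286], 0.68, [365.0, 234.0])]
knob [([0.525, -0.007, 0.282], 0.69, [362.0, 231.0])]
green_magnet [([0.595, -0.065, 0.185], 0.51, [385.0, 197.0])]
pink_magnet [([0.489, -0.062, 0.182], 0.51, [384.0, 247.0])]
shaker [([0.44, -0.085, 0.226], 0.73, [399.0, 272.0])]
brush [([0.443, 0.33, 0.155], 0.66, [206.0, 268.0])]
bowl [([0.547, 0.147, 0.138], 0.73, [288.0, 221.0])]
jar [([0.629, -0.252, 0.099], 0.75, [460.0, 184.0])]
side [1.185 0.565 1.032] [[-0.63, 0.77, 0.01], [0.56, 0.47, -0.68], [-0.53, -0.42, -0.74]]
roller [([0.593, 0.226, 0.14], 0.64, [364.0, 247.0]), ([0.592, -0.07, 0.19], 0.2, [267.0, 171.0])]
gate [([0.59, 0.231, 0.138], 0.69, [367.0, 247.0])]
selector [([0.532, -0.009, 0.271], 0.52, [302.0, 145.0]), ([0.593, 0.226, 0.14], 0.18, [364.0, 247.0])]
knob [([0.528, -0.008, 0.27], 0.75, [303.0, 144.0]), ([0.534, -0.008, 0.267], 0.73, [302.0, 146.0])]
green_magnet [([0.594, -0.068, 0.187], 0.43, [268.0, 173.0])]
pink_magnet []
shaker [([0.446, -0.086, 0.218], 0.78, [301.0, 130.0]), ([0.528, -0.01, 0.272], 0.63, [303.0, 143.0])]
brush [([0.446, 0.326, 0.158], 0.89, [437.0, 225.0])]
bowl [([0.661, 0.168, 0.171], 0.58, [325.0, 243.0])]
jar [([0.647, -0.242, 0.066], 0.96, [210.0, 187.0])]
1.1 [[0.95, 0.32, -0.0], [0.32, -0.95, 0.0], [-0.0, -0.0, -1.0]]
```

View pics/top0.png

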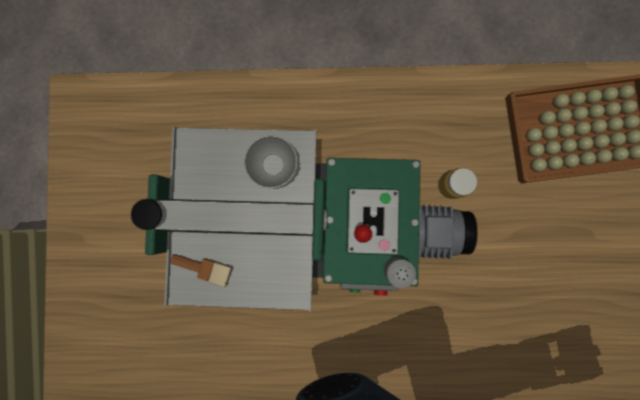

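View pics/side0.png

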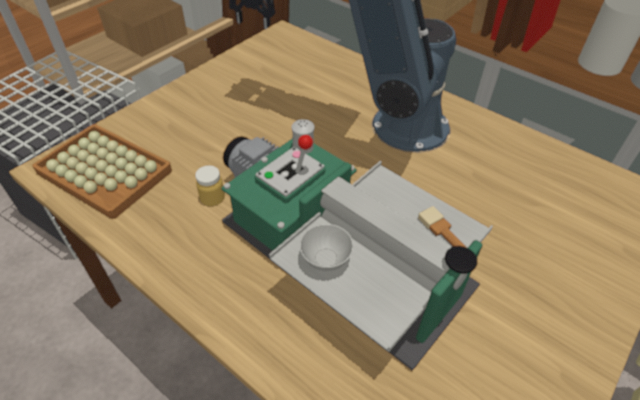

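The top view shows the plate at about (348–398, 190–254), with the green magnet far right at (385,197), the pink one near right at (384,245), and the knob in the left lane, a little near of the middle, at (363,233). The shaker is at (402,273). The side view agrees. I'll fit the plate to get the gate pose.

```bash
cat >> h.py <<'E'
def ray(c,uv,z):
    k=m.get_calibration(c);R,t=k["R"],k["t"];o=-R.T@t
    d=R.T@np.linalg.inv(k["camera_matrix"])@np.array([uv[0],uv[1],1.]);return o+d*(z-o[2])/d[2]
def red(c,p):
    hsv=cv2.cvtColor(p,cv2.COLOR_RGB2HSV);k=((hsv[...,0]<6)|(hsv[...,0]>174))&(hsv[...,1]>170)&(hsv[...,2]>70)
    n,l,s,ce=cv2.connectedComponentsWithStats(k.astype(np.uint8))
    o=np.argsort(-s[1:,4])[:3]+1
    return [(s[i,4],ce[i].round(1).tolist(),s[i,:4].tolist(),ray(c,ce[i],.272).round(4).tolist()) for i in o]
E
python3 - <<'E'
from h import *
p=cv2.imread('pics/top0.png')[:,:,::-1].copy()
print(red('top',p)); print(red('side',cv2.imread('pics/side0.png')[:,:,::-1].copy()))
hsv=cv2.cvtColor(p,cv2.COLOR_RGB2HSV)
k=((hsv[...,1]<45)&(hsv[...,2]>110)).astype(np.uint8);k[:,:340]=0;k[:,408:]=0;k[:180]=0;k[258:]=0
n,l,s,ce=cv2.connectedComponentsWithStats(k);i=1+np.argmax(s[1:,4]);print(s[i])
r=cv2.minAreaRect(np.argwhere(l==i)[:,::-1].astype(np.float32));print(r)
W=np.array([ray('top',q,.18) for q in cv2.boxPoints(r)]);print(W.round(4),W.mean(0).round(4))
g=cv2.cvtColor(p,cv2.COLOR_RGB2HSV);kk=(g[...,0]>40)&(g[...,0]<80)&(g[...,1]>90)&(g[...,2]>90);kk[:185]=0;kk[215:]=0;kk[:,:370]=0;kk[:,400:]=0
c=np.argwhere(kk)[:,::-1];print(len(c));c=c.mean(0) if len(c) else None;print(c,ray('top',c,.185) if c is not None else'')
E
```

```text
[(np.int32(208), [362.8, 233.0], [355, 225, 16, 17], [0.5216, -0.0089, 0.272]), (np.int32(47), [380.6, 292.5], [375, 291, 12, 4], [0.4074, -0.0411, 0.272])]
[(np.int32(1030), [539.4, 21.2], [522, 0, 38, 52], [-0.3977, 0.1819, 0.272]), (np.int32(287), [498.2, 17.7], [491, 0, 17, 40], [-0.333, 0.0722, 0.272]), (np.int32(135), [305.0, 141.6], [299, 136, 13, 13], [0.5203, -0.0095, 0.272])]
[ 348  189   50   65 2066]
((373.063720703125, 221.0144500732422), (48.727577209472656, 63.28689193725586), 1.4688007831573486)
[[ 0.4785  0.0157  0.18  ]
 [ 0.6147  0.0102  0.18  ]
 [ 0.6105 -0.0944  0.18  ]
 [ 0.475  -0.0882  0.18  ]] [ 0.5447 -0.0392  0.18  ]
77
[384.93506494 197.62337662] [ 0.5941945  -0.06492634  0.185     ]
```

```bash
cat >> h.py <<'E'
G=np.array([.5445,-.0392]);Y=-.042
A=np.array([[np.cos(Y),-np.sin(Y)],[np.sin(Y),np.cos(Y)]])
Rt=np.array([[A[0,0],-A[0,1],0],[A[1,0],-A[1,1],0],[0,0,-1.]])
def w(x,y,z): return np.r_[G+A@np.array([x,y]),z]
def loc(p): return A.T@(np.array(p)[:2]-G)
def rl(x,y,z,v=.08): m.move_l(w(x,y,z),Rt,max_speed=v)
def F():
    f=np.array(m.current_force());return np.r_[A.T@f[:2],f[2]]
def knob(c,fn=None):
    p,_=m.grab_frame(c)
    if fn: cv2.imwrite('pics/'+fn,p[:,:,::-1])
    return [np.round(loc(r[3]),4).tolist()+[int(r[0])] for r in red(c,p) if abs(loc(r[3])).max()<.08]
def st(s=''): print(s,round(m.current_time(),1),'tcp',loc(m.current_ee_pos()).round(4),'F',F().round(1))
E
python3 - <<'E'
from h import *
p=m.current_ee_pos();m.move_l([p[0],p[1],.36],max_speed=.25)
m.set_gripper(0.0,20)
m.move_ptp(w(-.072,.03,.36),Rt);st()
rl(-.072,.03,.256,.15);st('down')
rl(-.060,.03,.256);st('near');print(knob('side','a.png'))
for x in(-.052,-.046,-.04):
    rl(x,.03,.256,.04);st('push');print(knob('side'))
    if abs(F()).max()>25:break
E
```

```text
4.7 tcp [-0.0719  0.0295] F [-0.3  0.6  0.7]
down 5.5 tcp [-0.0715  0.0299] F [ 0.7 -0.7 -0.6]
near 5.8 tcp [-0.0596  0.03  ] F [0.8 0.1 0.6]
[[-0.0254, 0.0287, 135]]
push 6.2 tcp [-0.0522  0.0301] F [-3.5 -0.8  1.7]
[[-0.0252, 0.0288, 133]]
push 6.6 tcp [-0.0463  0.03  ] F [-5.1 -0.3  3.6]
[[-0.0218, 0.0285, 136]]
push 6.9 tcp [-0.0403  0.03  ] F [-4.9  0.5  4.2]
[[-0.0163, 0.0279, 139]]
```

View pics/a.png

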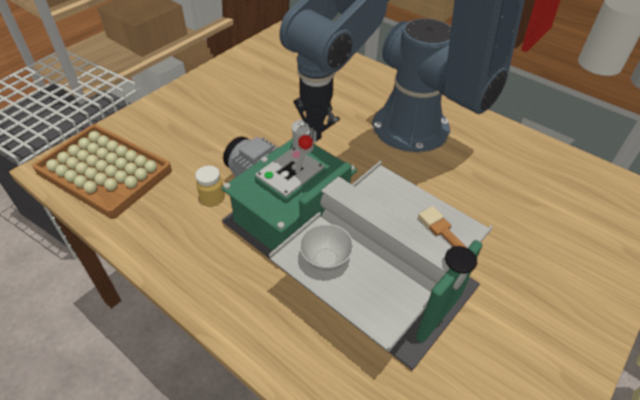

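The hand stands behind the knob (305,141) and the lever follows with about 5 N. I'll push on to neutral, back off and check.

Run:
```python
from h import *
for x in(-.034,-.028,-.0243):
    rl(x,.03,.256,.04);st('push');print(knob('side'))
    if abs(F()).max()>25:break
rl(-.06,.03,.256,.15)
rl(-.06,.03,.34,.2);rl(-.06,.10,.34,.25)
print(knob('side','b_s.png'),knob('top','b.png'))
p=cv2.imread('pics/b.png')[150:300,300:450];cv2.imwrite('pics/b_crop.png',cv2.resize(p,None,fx=4,fy=4,interpolation=cv2.INTER_CUBIC))
st()
```

```text
push 7.3 tcp [-0.0342  0.03  ] F [-5.6 -0.4  3.3]
[[-0.0103, 0.0277, 144]]
push 7.6 tcp [-0.0282  0.03  ] F [-4.3 -0.3  3.7]
[[-0.0042, 0.0272, 142]]
push 7.9 tcp [-0.0244  0.03  ] F [-4.5 -0.6  3.1]
[[-0.0009, 0.0273, 142]]
[[-0.0007, 0.027, 138]] [[0.0027, 0.0293, 194]]
 9.4 tcp [-0.0602  0.0995] F [ 0.3 -0.2  0.9]
```

View pics/b_crop.png

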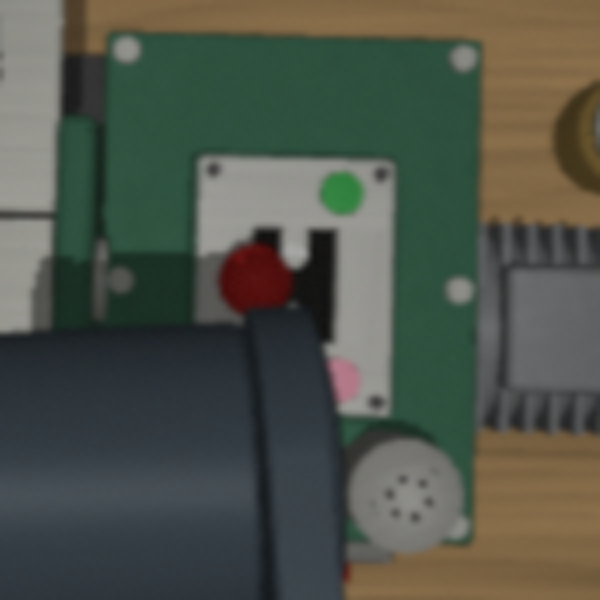

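The crop shows the knob at (256,280) opposite the cross lane between the tongues, with the slots open to its right. Top and side both give |x| below 3 mm, so the lever is near enough to neutral. Now I'll push it to the right.

Run:
```python
from h import *
rl(.001,.10,.34,.2);rl(.001,.085,.256,.2);st('down')
y=.085
rl(.001,.066,.256,.06)
y=.066
while y>-.012:
    st();
    if abs(F()).max()>16:break
    y-=.006;rl(.001,y,.256,.04)
st('end');print(knob('side','c_s.png'))
```

```text
down 10.5 tcp [0.0011 0.085 ] F [ 0.2 -0.3  0.2]
 10.9 tcp [0.0011 0.0656] F [-0.1 -0.9 -0.6]
 11.2 tcp [0.001 0.06 ] F [-0.1  1.2 -0.1]
 11.6 tcp [0.0011 0.0541] F [0.4 3.8 3. ]
 11.8 tcp [0.0011 0.048 ] F [-0.6  3.6  3. ]
 12.2 tcp [0.001 0.042] F [-0.9  3.7  3.4]
 12.4 tcp [0.001 0.036] F [0.3 3.2 3.4]
 12.8 tcp [0.001  0.0299] F [-0.1  3.   3. ]
 13.1 tcp [0.0009 0.0239] F [-0.  2.  3.]
 13.3 tcp [0.001  0.0178] F [0.3 2.9 2.1]
 13.7 tcp [0.001  0.0118] F [0.2 3.  2. ]
 13.9 tcp [0.0009 0.0057] F [1.2 2.2 1. ]
 14.2 tcp [ 0.0008 -0.0002] F [-0.   2.  -1.7]
 14.6 tcp [ 0.0008 -0.0059] F [-0.4  5.8 -3.2]
 14.8 tcp [ 0.0006 -0.0113] F [ 0.4  8.3 -4.9]
end 15.2 tcp [ 0.0004 -0.0166] F [ 0.4 13.1 -7.2]
[[0.0064, -0.042, 64]]
```

Run:
```python
from h import *
rl(.001,.03,.256,.1);rl(-.03,.06,.34,.2);rl(-.10,.04,.36,.25)
print(knob('side','d_s.png'),knob('top','d.png'));st()
a=cv2.imread('pics/d.png')[150:300,300:450];b=cv2.imread('pics/d_s.png')[80:230,220:370]
cv2.imwrite('pics/d_crop.png',cv2.resize(np.hstack([a,b]),None,fx=2.6,fy=2.6,interpolation=cv2.INTER_CUBIC))
```

```text
[[-0.0003, -0.0347, 136]] [[0.0016, -0.0333, 224]]
 17.0 tcp [-0.0996  0.0399] F [0.9 0.5 0.6]
```

View pics/d_crop.png

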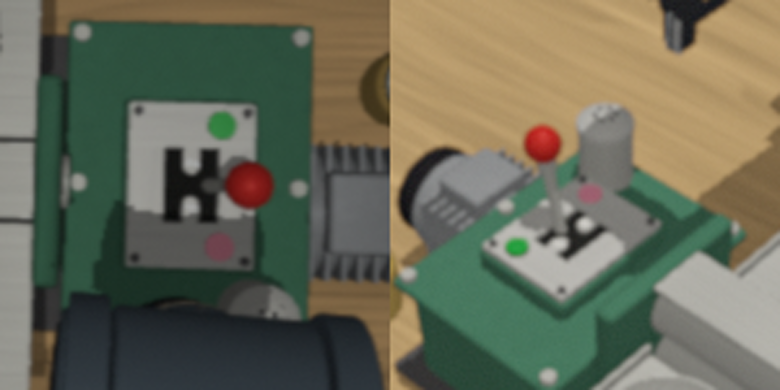

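The knob is now in the right lane at y ≈ -33 mm, x ≈ 0. The rod passes through the right end of the cross lane. Next I'll push it towards the green (far) slot from behind.

Run:
```python
from h import *
rl(-.055,-.032,.36,.25);rl(-.048,-.032,.253,.15);st('down')
rl(-.030,-.032,.253,.06)
x=-.030
while x<.026:
    st()
    if abs(F()).max()>13:break
    x+=.005 if x<.008 else .002
    rl(x,-.032,.253,.04)
st('end');print(knob('side'))
rl(-.03,-.032,.253,.15);rl(-.06,-.032,.36,.2);rl(-.12,.04,.36,.25)
print(knob('side','e_s.png'),knob('top','e.png'));st()
a=cv2.imread('pics/e.png')[150:300,300:450];b=cv2.imread('pics/e_s.png')[80:230,220:370]
cv2.imwrite('pics/e_crop.png',cv2.resize(np.hstack([a,b]),None,fx=2.6,fy=2.6,interpolation=cv2.INTER_CUBIC))
```

```text
down 18.4 tcp [-0.0476 -0.0318] F [0.1 0.5 0.5]
 18.8 tcp [-0.0298 -0.032 ] F [ 0.3  0.7 -0.1]
 19.1 tcp [-0.0252 -0.032 ] F [-3.9 -0.7  1.8]
 19.4 tcp [-0.0202 -0.032 ] F [-3.6 -0.8  3.8]
 19.6 tcp [-0.0152 -0.032 ] F [-4.2 -1.1  3.7]
 19.9 tcp [-0.0101 -0.032 ] F [-3.9 -0.4  3.4]
 20.2 tcp [-0.0051 -0.032 ] F [-4.  -0.9  2.1]
 20.5 tcp [-0.0002 -0.032 ] F [-4.6  0.   0.2]
 20.7 tcp [ 0.0047 -0.0319] F [-3.7  1.  -1.7]
 21.0 tcp [ 0.0096 -0.0319] F [-3.5 -0.  -3.8]
 21.3 tcp [ 0.0117 -0.0319] F [-5.   0.9 -3.7]
 21.5 tcp [ 0.0139 -0.032 ] F [-4.7 -0.1 -3.1]
 21.8 tcp [ 0.0159 -0.032 ] F [-3.9  1.2 -3.7]
 22.0 tcp [ 0.018 -0.032] F [-4.8  0.9 -3.4]
 22.3 tcp [ 0.0199 -0.032 ] F [-4.6  1.4 -3.5]
 22.5 tcp [ 0.0215 -0.032 ] F [-6.9  0.9 -3.4]
 22.8 tcp [ 0.023  -0.0319] F [-9.6  1.8 -3. ]
end 23.0 tcp [ 0.0246 -0.0319] F [-12.7   0.2  -4.2]
[[0.0474, -0.0284, 138]]
[[0.0473, -0.0297, 139]] [[0.0451, -0.0322, 226]]
 24.9 tcp [-0.1196  0.0396] F [0.2 0.3 0.3]
```

View pics/e_crop.png

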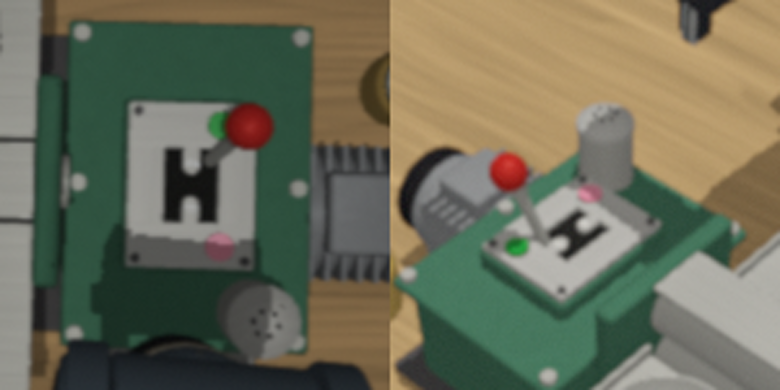

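The lever leans into the far right slot beside the green magnet (knob at 250,126 in the crop). It reached the end stop, which showed as the force rising, and the knob is 45–47 mm from the middle. The shaker hasn't moved and the hand is clear, so I'll hand in.

```bash
python3 -c "
from h import *
print(m.sign_off())"
```

```text
the job is handed in; nothing more can be done
None
```

The lever is fully home in the far right slot beside the green magnet and the hand is clear. The shaker stayed in place, the hand went nowhere near the brush, bowl and jar, and I handed the job in at about 25 s without seeing a verdict.

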